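Snap the wide fuse-link into the sloping fuse console

ROBOT

A 6-joint arm with a two-finger parallel gripper is mounted at the origin on a cart in front of the work surface, level with it; the furniture and walls round the work are solid. World frame = base frame: x ahead of the robot, y to its left, z up, the work surface at z = 0. Lengths are in m, angles in rad, forces in N, time in s.
With the tool pointing down it reaches from about 0.225 to 0.725 m from the base axis. Payload 3.1 kg.
Tool frame: the origin (TCP) lies on the centre line of the jaws, within the pads' length; the fingertips stand 14 mm ahead of it and the grasp point (between the pads) lies 5 mm behind it; z points along the fingers, y is the direction in which the jaws open and shut (so a half turn about z gives the same grasp; the last joint's range is limited). The gripper opens to 85 mm and grips with 20 to 120 N. Pads are 22 mm wide; open, the fingers measure 114 mm over their backs; the gripper's body (76 mm by 85 mm) begins 54 mm behind the grasp point. The pads swing forward as they close: fully open they stand 13 mm farther back than shut.
Start: joints at [-1.282, 0.048, 0.099, 1.622, 0, 1.443], TCP at [0.213, -0.48, 0.245] pointing down, gripper open.
Joint ranges: [-2.91, 2.91], [-0.99, 1.94], [-1.21, 1.42], [-2.12, 2.29], [-1.49, 1.47], [-3.14, 3.14]. Speed limits (rad/s): [2.79, 2.79, 3.14, 3.14, 3.14, 3.14].

INTERFACE

Orientations are given as a 3x3 rotation matrix whose columns are the frame's x, y, z axes.
In Python, from plant import manip gives the robot as it stands. The module is installed in compiled form; this text tells all that it offers.
- The arm moves only by the tool drive_tool, never from a script. Its argument "commands" is a list that holds one entry, the list of rows, each a list of 7 numbers: the shift along the world's x, y, z in m, then the turn, a rotation vector about the world's x, y, z in degrees, then the opening, from -1 (shut) to 1 (fully open), so that 0 is half open. A call has 1 to 10 rows; each row is the pose to reach, as a shift and turn from the pose commanded when the call began; what a row does not reach only later rows make up. A row lasts 1/8 s, in which the tool goes at most 62.5 mm and 10.7 degrees, less where a joint would pass 70% of its speed; a pose out of reach is approached as far as the arm can. A call with a gripper value outside its range is refused whole. The fingers move at their own pace and stop on an object; "force" is the grip in N (left out, the last holds). Time passes only in rows, so rows that repeat a pose let the fingers close. It gives the time, the measured TCP pose, the force and the opening at its end, in the units of the state.
- manip.sense(): the state, without advancing time (a new reading comes with each control period).
- manip.camera(name): name is "side" or "top"; returns (picture, depth): 384x512x3 uint8, red, green, blue; 384x512 float32, m along the optical axis (not along the pixel's ray), 0 where there is no reading.
- manip.camera_model(name): a dict with "camera_matrix" (3x3 intrinsics, pixels), "D" ([k1, k2, p1, p2, k3] as OpenCV has them; the pictures are not rectified), "R" (3x3) and "t" (3): a world point X has camera coordinates R X + t. Camera axes: x right, y down, z forward; pixel columns grow to the right and rows downward; lengths in m; the calibration is good to about 2 mm. A picture is of the moment at which its call begins. camera_model takes no time and is no camera call.
- manip.close_job(): hands the job in, once; it reports no verdict.
The state is a dict: "t": time; "q": joint angles; "joint_vel": joint speeds; "effort": joint torques, N m; "position": TCP position; "eef_rot": TCP orientation; "force": force on the tool from outside, world axes, zero at the start; "ft_torque": the same for the moment, N m; "finger_gap": opening from 0.0 (shut) to 1.0 (fully open).
Only numpy, scipy, OpenCV 4.12 (cv2) and the standard library are available. Lean on these libraries where they do the work, as an engineer would, in place of code of your own. Each camera call takes 0.05 s, during which the arm holds its last target. There are 200 camera calls.

TASK

Take the wide white-and-brass fuse-link from the bench and snap it sideways into the two brass spring clips of the blue sloping console, in the middle, fully home at both ends, and let go. Feel your way in and stop pressing once an end is home: the ceramic cracks if it is pressed on the console with over 70 N. Leave the slim fuse-link and the loose tools and supplies where they lie.

Things in the scene. Friction and masses are not known exactly. Their poses are not given: they have to be found in the camera images.
- wide_fuse_center (a point): Centre of the wide fuse-link, the loose part to be fitted: a plain rigid cylinder 34 mm in diameter and 150 mm long, white ceramic with a 30 mm brass cap at each end, 0.18 to 0.35 kg. It lies on the bench (centre 17 mm up); y runs along its axis. Either end may go either way, and it may roll.
- slim_fuse_center (a point): Centre of the slim fuse-link, which looks alike but is 22 mm in diameter and 150 mm long (centre 11 mm up); y runs along its axis. Not to be used; the two may lie in either place.
- seat (a point): Where the wide fuse-link's centre stands when fully home: 66 mm above the bench on a fixed blue console 220 mm wide, whose face slopes 35 degrees up away from the robot. Frame, same for all console points: y along the seated fuse, x up the slope, z square out of the slope, 35 degrees off vertical, leaning to the robot. The fuse goes in along -z. A flat hard seat stops it at z = 0.
- clip_left (a point): The clip at y = +60 mm from the seat, 14 mm wide along y; this point is on the seated fuse's axis. Two springy brass leaves with rolled lips (3 mm radius, centred at x = +-16.5, z = +12 mm) leave a 27 mm gap and flare out above to 42 mm at z = +23 mm. Roughly 8 to 16 N at the clip springs the lips apart by 7 mm; past them the end drops home.
- clip_right (a point): The clip at y = -60 mm from the seat, 14 mm wide along y; this point is on the seated fuse's axis. Two springy brass leaves with rolled lips (3 mm radius, centred at x = +-16.5, z = +12 mm) leave a 27 mm gap and flare out above to 42 mm at z = +23 mm. Roughly 8 to 16 N at the clip springs the lips apart by 7 mm; past them the end drops home.
- mouth (a point): Centre of the wide fuse-link when it merely lies in the two flared mouths, 23 mm out along z from the seat. Let go there, it stays by itself. From there press it home from on top with shut fingers, one end after the other, for instance at y = +38 and y = -38 mm from the middle, pushing along -z; a finger on top of the seated fuse stands at z = +17 mm.
- walls (a point): Middle of the trough at the level of its top edges, 4 mm out along z from the seat. Two black walls 96 mm long (y from -48 to +48 mm) stand 21 to 27 mm either side of the fuse's axis. Fingers that straddle the fuse strike them before it is home, but clear them in the mouths if they reach less than 18 mm past the fuse's axis.
- guard_bar (a point): Middle of the fixed steel guard bar, 12 mm in diameter, along y from -97 to +97 mm, with a leg down to the slope at each end; 86 mm up the slope and 110 mm out from the seat (205 mm above the bench), right above the clips. A gripper pointing straight down strikes it; one pointing along -z passes 80 mm from it.
- pen_1: blue and white marker pen lying on the bench, 135 mm long; bystander
- tape_2: roll of cream masking tape lying flat, 94 mm across, 25 mm high; bystander
- pliers_0: red-handled pliers lying on the bench, 139 mm long; bystander
- ipa_bottle: white plastic bottle with a red spout, 47 mm across, 134 mm high, standing; bystander

How it is judged:
By the outcome, as a careful person would: the job done as asked, in the order asked, and still so for the second after the job is handed in, with the robot touching nothing.
It also fails if it takes over 53 s, if anything falls off the work surface, if the arm or the gripper's body presses on something with over 40 N, if the wrist force passes 120 N, or if a joint passes its speed limit or range.

## Working session

There is one attempt and no reset: what is moved stays moved. The work goes in short steps, Python scripts to look and compute and a tool call to move; the robot and the scene stay as the last step left them, time stands still between calls to the robot, and variables do not carry over. Pictures are saved under pics/ and viewed, about 8 in all and at most 12, crops included, and the job is handed in when it is done.

Besides the shell and the picture viewer there is one more tool, called by a JSON object that holds its "name" and its "arguments". drive_tool: Moves the arm, as the interface text tells. Its arguments: {"type":"object","properties":{"commands":{"type":"array","items":{"type":"array","items":{"type":"array","items":{"type":"number"}}}},"force":{"type":"number"}},"required":["commands"]}

```bash
mkdir -p pics; cat > h.py <<'E'
import numpy as np, cv2
from plant import manip
def shot(n,f):
    p,d=manip.camera(n); cv2.imwrite('pics/'+f+'.png',cv2.cvtColor(p,cv2.COLOR_RGB2BGR)); np.save('pics/'+f+'.npy',d); return p,d
def world(n,uv,z):
    m=manip.camera_model(n); uv=np.array(uv,float).reshape(-1,1,2); z=np.asarray(z).reshape(-1,1)
    r=cv2.undistortPoints(uv,np.array(m['camera_matrix']),np.array(m['D'])).reshape(-1,2)
    return (np.c_[r,np.ones(len(r))]*z-np.array(m['t']).ravel())@np.array(m['R'])
def plane(n,uv,h):
    a=world(n,uv,np.zeros(len(uv))); b=world(n,uv,np.ones(len(uv))); s=(h-a[:,2])/(b-a)[:,2]
    return a+(b-a)*s[:,None]
def cloud(n,d):
    v,u=np.mgrid[:384,:512]; return world(n,np.c_[u.ravel(),v.ravel()],d.ravel()).reshape(384,512,3)
E
python3 - <<'E'
from h import *
for n in('top','side'): shot(n,n+'0'); m=manip.camera_model(n); print(n,-np.array(m['R']).T@np.array(m['t']).ravel(), np.array(m['R'])[2])
s=manip.sense();print(s)
a=cv2.imread('pics/top0.png')
E
```

```text
top [0.31391954 0.04928147 1.45963285] [ 0.18293891  0.00706777 -0.98309888]
side [ 0.20281173 -1.2560267   1.20494345] [ 0.20238014  0.75997973 -0.61763508]
{'t': 0.1, 'q': array([-1.28179015e+00,  4.86748291e-02,  9.77457406e-02,  1.62200223e+00,
       -8.98533510e-06,  1.44298456e+00]), 'joint_vel': array([-0.00074115, -0.00117569,  0.00193909,  0.00137278, -0.00152413,
       -0.00113275]), 'effort': array([ 2.32186532e-03, -3.39847684e+01,  3.20937288e+01,  1.57886103e-02,
       -2.47561993e-04, -5.93722937e-08]), 'position': array([ 0.21237708, -0.47955128,  0.24423076]), 'eef_rot': array([[ 9.14381908e-01,  4.04852250e-01, -6.17084073e-04],
       [ 4.04852635e-01, -9.14379662e-01,  2.04388511e-03],
       [ 2.63222362e-04, -2.11871969e-03, -9.99997721e-01]]), 'force': array([-1.10291749,  0.10591362, -0.32640413]), 'ft_torque': array([ 0.03006355,  0.04315931, -0.01273192]), 'finger_gap': 1.0043322190170552}
```

View pics/top0.png

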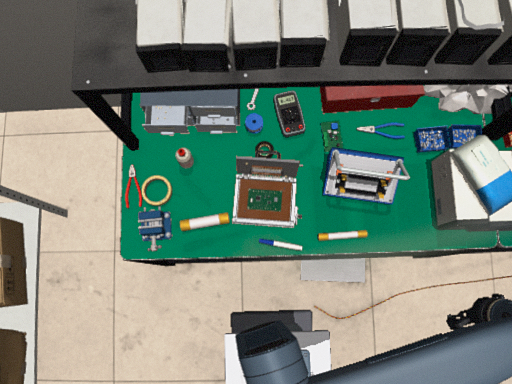

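View pics/side0.png

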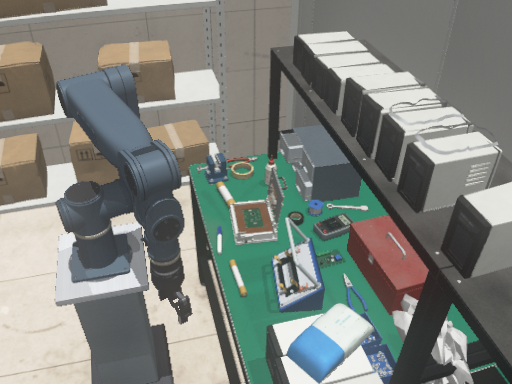

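The top view shows the thicker fuse at (205,222), the slim one at (343,235) and the console at (365,180). In the side view they are at (224,193), (237,277) and (298,275).

```bash
python3 - <<'E'
from h import *
t=cv2.imread('pics/top0.png'); s=cv2.imread('pics/side0.png')
a=cv2.resize(t[140:220,315:415],(800,600),interpolation=cv2.INTER_CUBIC)[:, :]
cv2.imwrite('pics/c1.png',cv2.resize(t[145:215,315:415],(800,560),interpolation=cv2.INTER_CUBIC))
cv2.imwrite('pics/c2.png',cv2.resize(s[215:315,260:340],(480,600),interpolation=cv2.INTER_CUBIC))
for n,img,roi in(('top',t,(200,250,170,380)),('side',s,(170,310,210,255))):
    d=np.load(f'pics/{n}0.npy'); P=cloud(n,d); hsv=cv2.cvtColor(img,cv2.COLOR_BGR2HSV)
    H,S,V=cv2.split(hsv)
    green=((H>60)&(H<100)&(S>90))|(V<60)
    m=((~green)&(P[...,2]>0.004)&(P[...,2]<.06)&(((H>10)&(H<35)&(S>90))|((V>190)&(S<60)))).astype(np.uint8)
    mm=np.zeros_like(m);mm[roi[0]:roi[1],roi[2]:roi[3]]=m[roi[0]:roi[1],roi[2]:roi[3]]
    k,l,st,c=cv2.connectedComponentsWithStats(mm)
    for i in range(1,k):
        if st[i,4]<60: continue
        v,u=np.nonzero(l==i); q=P[v,u]; w=plane(n,np.c_[u,v],.014)[:,:2]
        r=cv2.minAreaRect(w.astype(np.float32)); 
        C,vec=cv2.PCACompute(w.astype(np.float32),mean=None)
        print(n,st[i],np.percentile(q[:,2],[50,95]).round(3),np.array(r[0]).round(4),np.array(r[1]).round(4),vec[0].round(3),C.round(4))
E
```

```text
top [238 200  53  21 469] [0.045 0.05 ] [0.5226 0.0291] [0.1619 0.0627] [0.071 0.997] [[0.518  0.0241]]
top [232 200  66  26 273] [0.047 0.053] [0.4899 0.022 ] [0.0755 0.2029] [-0.112  0.994] [[0.4964 0.0022]]
top [180 213  49  18 432] [0.031 0.036] [0.4917 0.2165] [0.0334 0.152 ] [-0.143  0.99 ] [[0.4928 0.2168]]
top [318 230  49  10 262] [0.02  0.025] [ 0.4383 -0.2091] [0.0199 0.1507] [-0.044  0.999] [[ 0.4377 -0.2106]]
top [274 241  28   9 104] [0.014 0.02 ] [ 0.4113 -0.0392] [0.0856 0.0112] [0.209 0.978] [[ 0.4114 -0.0395]]
side [217 182  38  52 269] [0.032 0.048] [0.5306 0.1474] [0.1168 0.3137] [-0.021  1.   ] [[0.4975 0.1683]]
side [235 204  20  29 251] [0.043 0.047] [0.5286 0.0631] [0.158  0.0728] [0.209 0.978] [[0.5248 0.0662]]
side [230 260  17  36 172] [0.018 0.023] [ 0.4353 -0.2145] [0.0186 0.1559] [-0.035  0.999] [[ 0.4359 -0.2162]]
```

View pics/c1.png

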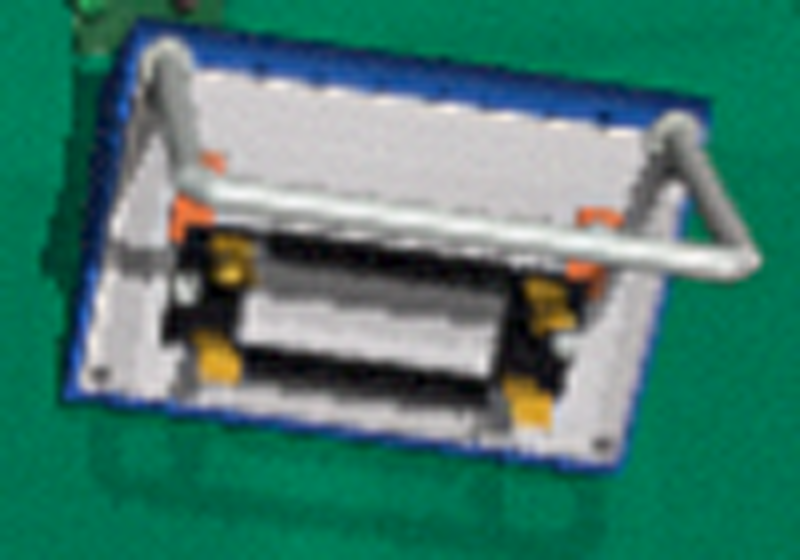

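View pics/c2.png

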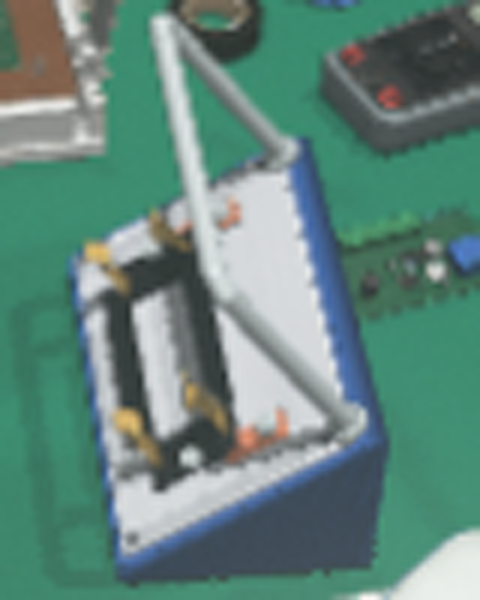

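The console crops show four brass leaves. In the top crop they are at (230,262), (218,360), (548,305) and (528,402). The guard bar and the blue-edged face are also clear.

```bash
python3 - <<'E'
from h import *
R={}
for n,roi in(('top',(145,215,315,415)),('side',(215,315,260,340))):
    img=cv2.imread(f'pics/{n}0.png'); d=np.load(f'pics/{n}0.npy'); P=cloud(n,d)
    H,S,V=cv2.split(cv2.cvtColor(img,cv2.COLOR_BGR2HSV))
    z=np.zeros(H.shape,bool); z[roi[0]:roi[1],roi[2]:roi[3]]=1
    br=((H>=14)&(H<32)&(S>100)&(V>90)&z).astype(np.uint8)
    k,l,st,c=cv2.connectedComponentsWithStats(br)
    print(n,'brass',[(st[i,4],c[i].round(1),P[l==i].mean(0).round(4)) for i in range(1,k) if st[i,4]>3])
    wh=z&(S<50)&(V>150)
    Q=P[wh]; face=Q[(Q[:,2]<.17)]
    # plane by RANSAC-ish reweighting
    w=np.ones(len(face),bool)
    for _ in range(12):
        A=np.c_[face[w][:,:2],np.ones(w.sum())]; co=np.linalg.lstsq(A,face[w][:,2],rcond=None)[0]
        r=face[:,2]-np.c_[face[:,:2],np.ones(len(face))]@co; w=abs(r)<max(.004,np.median(abs(r))*1.5)
    print('face',co,np.degrees(np.arctan(np.hypot(*co[:2]))),'yaw',np.degrees(np.arctan2(co[1],co[0])),w.sum(),len(w))
    bar=P[z&(S<70)&(V>90)&(P[...,2]>.185)&(P[...,2]<.23)]
    if len(bar)>20:
        C,v=cv2.PCACompute(bar.astype(np.float32),mean=None); pr=(bar-C)@v[0]; print('bar',len(bar),C,v[0],pr.min(),pr.max(), bar.max(0),bar.min(0))
        np.set_printoptions(suppress=True)
    bl=z&(H>105)&(H<125)&(S>120)
    r=cv2.minAreaRect(P[bl][:,:2].astype(np.float32)); print('blue',r)
    # orange too
E
```

```text
top brass [(np.int32(24), array([344. , 177.2]), array([ 0.6051, -0.2138,  0.0791])), (np.int32(21), array([383.3, 182.7]), array([ 0.5845, -0.3319,  0.08  ])), (np.int32(26), array([341.9, 189.7]), array([ 0.5702, -0.208 ,  0.0632])), (np.int32(27), array([380.5, 194.8]), array([ 0.5423, -0.3122,  0.1115]))]
face [ 0.68344041 -0.11651423 -0.38670163] 34.73361060521787 yaw -9.674879314749893 1075 1469
bar 332 [[ 0.5877529  -0.26971033  0.20817292]] [0.1705871 0.9853426 0.       ] -0.10277181459902548 0.1008010464744785 [ 0.62333389 -0.17184161  0.21823393] [ 0.56716373 -0.37150082  0.18611948]
blue ((0.5425422191619873, -0.14119890332221985), (0.229762464761734, 0.5490114092826843), 27.49070167541504)
side brass [(np.int32(6), array([276. , 256.8]), array([ 0.5664, -0.2101,  0.0677])), (np.int32(4), array([291.2, 280. ]), array([ 0.5765, -0.333 ,  0.0869])), (np.int32(17), array([281.8, 285.8]), array([ 0.5487, -0.3293,  0.0645]))]
face [ 0.68023051 -0.12788581 -0.38819046] 34.688953042908615 yaw -10.647529345088548 884 1360
bar 336 [[ 0.59343654 -0.38450143  0.20521891]] [-0.05964259  0.9982176   0.00216591] -0.19005619876587 0.20983393658561805 [ 0.63572377 -0.17334737  0.21515254] [ 0.56599503 -0.57369487  0.18500741]
blue ((0.4556712806224823, -0.5899158716201782), (1.408403992652893, 0.21671509742736816), 60.465293884277344)
```

```bash
cat >> h.py <<'E'
def proj(n,X):
    m=manip.camera_model(n); return cv2.projectPoints(np.array(X,float).reshape(-1,3),cv2.Rodrigues(np.array(m['R']))[0],np.array(m['t'],float),np.array(m['camera_matrix']),np.array(m['D']))[0].reshape(-1,2)
def frame(yaw):
    c,s=np.cos(yaw),np.sin(yaw); a=np.radians(35); C,S=np.cos(a),np.sin(a)
    return np.array([[c*C,-s,-c*S],[s*C,c,-s*S],[S,0,C]])
E
python3 - <<'E'
from h import *
out=[]
for n,roi in(('top',(145,215,315,415)),('side',(215,315,260,340))):
    img=cv2.imread(f'pics/{n}0.png'); d=np.load(f'pics/{n}0.npy'); P=cloud(n,d)
    z=np.zeros(d.shape,bool); z[roi[0]:roi[1],roi[2]:roi[3]]=1
    k,l,st,c=cv2.connectedComponentsWithStats((z&(P[...,2]>.196)&(P[...,2]<.225)).astype(np.uint8)); i=1+np.argmax(st[1:,4])
    v,u=np.nonzero(l==i); w=plane(n,np.c_[u,v],.205)[:,:2]
    r=cv2.minAreaRect(w.astype(np.float32)); C,ve=cv2.PCACompute(w.astype(np.float32),mean=None)
    print(n,len(v),r,C,ve[0],np.degrees(np.arctan2(-ve[0][0],ve[0][1])))
    yaw=np.arctan2(-ve[0][0],ve[0][1]); 
    seat=np.r_[np.array(r[0])-.00735*np.array([np.cos(yaw),np.sin(yaw)]),.066]; print('seat',seat); out.append((seat,yaw))
seat=np.mean([o[0] for o in out],0); yaw=out[0][1]; F=frame(yaw)
pts=[seat+F@np.array(p)/1000 for p in [(x,y,zz) for y in(60,-60) for (x,zz) in((13.5,12),(21,23),(-13.5,12),(-21,23))]+[(0,0,0)]]
for n in('top','side'):print(n,proj(n,pts).round(1).tolist())
E
```

```text
top 325 ((0.589134156703949, -0.27112269401550293), (0.20194590091705322, 0.01745414175093174), 80.6742935180664) [[ 0.58789027 -0.27003124]] [0.17147304 0.98518884] -9.873476
seat [ 0.58189302 -0.26986237  0.066     ]
side 201 ((0.5857771635055542, -0.2823299169540405), (0.20886677503585815, 0.015711257234215736), 80.17265319824219) [[ 0.583785   -0.28595138]] [0.1708873 0.9852905] -9.839413
seat [ 0.57853528 -0.2810739   0.066     ]
top [[345.5, 180.3], [346.3, 179.4], [343.8, 188.4], [343.7, 192.2], [385.0, 185.8], [386.1, 185.0], [383.0, 193.9], [383.0, 197.7], [363.9, 185.5]]
side [[285.2, 253.3], [285.3, 250.4], [278.2, 257.1], [274.4, 256.3], [290.7, 281.5], [290.9, 278.5], [283.2, 285.3], [279.2, 284.5], [286.2, 270.9]]
```

```bash
python3 - <<'E'
from h import *
np.set_printoptions(suppress=True)
yaw=np.radians(-9.87);F=frame(yaw);seat=np.array([.5819,-.2699,.066])
rows=[]
for n in('top','side'):
    img=cv2.imread(f'pics/{n}0.png'); col=[]
    for zc,x0 in((4,0),(23,0),(110,86)):
        X,Y=np.meshgrid(np.arange(110,-110,-.6),np.arange(45,-45,-.6),indexing='xy')  # cols: y, rows: x
        pts=seat+(np.c_[(Y+x0).ravel(),X.ravel(),np.full(X.size,zc)]/1000)@F.T
        m=proj(n,pts).astype(np.float32).reshape(X.shape+(2,))
        r=cv2.remap(img,m,None,cv2.INTER_CUBIC); g=cv2.cvtColor(r,cv2.COLOR_BGR2GRAY)
        yy=X[0];xx=Y[:,0]
        if zc==4: print(n,'wall profile x:',[(int(xx[i]),int(g[i,(abs(yy)<30)].mean())) for i in range(0,150,4)])
        if zc==110: print(n,'bar profile',[(int(xx[i]),int(np.median(g[i,(abs(yy)<70)]))) for i in range(40,115,3)])
        for x in(-21,0,21): cv2.line(r,(0,int((45-x)/.6)),(8,int((45-x)/.6)),(0,0,255),1)
        for y in(-97,-67,-53,0,53,67,97): cv2.line(r,(int((110-y)/.6),0),(int((110-y)/.6),8),(0,0,255),1)
        col.append(r)
    rows.append(np.vstack(col))
cv2.imwrite('pics/rect.png',np.hstack(rows))
E
```

```text
top wall profile x: [(45, 233), (42, 192), (40, 154), (37, 151), (35, 151), (32, 81), (30, 23), (28, 10), (25, 14), (23, 26), (20, 55), (18, 87), (16, 99), (13, 95), (11, 91), (8, 106), (6, 143), (4, 179), (1, 186), (0, 186), (-3, 194), (-5, 205), (-7, 209), (-10, 193), (-12, 136), (-15, 57), (-17, 16), (-19, 15), (-22, 23), (-24, 35), (-27, 57), (-29, 96), (-31, 145), (-34, 181), (-36, 193), (-39, 178), (-41, 141), (-43, 85)]
top bar profile [(20, 202), (19, 201), (17, 198), (15, 197), (13, 196), (11, 197), (10, 198), (8, 196), (6, 185), (4, 178), (2, 195), (1, 222), (0, 236), (-2, 220), (-4, 180), (-6, 150), (-7, 145), (-9, 151), (-11, 129), (-13, 66), (-15, 23), (-16, 16), (-18, 20), (-20, 24), (-22, 39)]
side wall profile x: [(45, 184), (42, 196), (40, 203), (37, 193), (35, 155), (32, 102), (30, 68), (28, 59), (25, 58), (23, 59), (20, 70), (18, 89), (16, 102), (13, 103), (11, 105), (8, 124), (6, 155), (4, 177), (1, 182), (0, 186), (-3, 193), (-5, 197), (-7, 194), (-10, 173), (-12, 114), (-15, 62), (-17, 57), (-19, 60), (-22, 60), (-24, 63), (-27, 86), (-29, 132), (-31, 177), (-34, 202), (-36, 198), (-39, 176), (-41, 133), (-43, 95)]
side bar profile [(20, 112), (19, 112), (17, 113), (15, 114), (13, 114), (11, 114), (10, 113), (8, 112), (6, 125), (4, 152), (2, 186), (1, 211), (0, 222), (-2, 217), (-4, 203), (-6, 178), (-7, 145), (-9, 119), (-11, 111), (-13, 113), (-15, 115), (-16, 114), (-18, 114), (-20, 114), (-22, 114)]
```

View pics/rect.png

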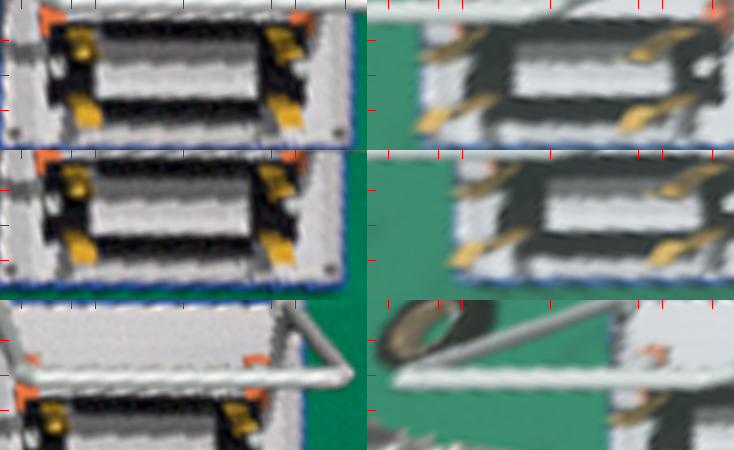

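The rectified views match the bar-derived seat in x. The walls' inner and outer edges and the lower leaf tips agree to about 1 mm. In y the top view agrees, but the side view differs by a few mm, so I will check that again with the fuse in hand. The wide fuse measured 33×152 mm at (0.491, 0.216). Now moving above it.

{"name": "drive_tool", "arguments": {"commands": [[[0.279, 0.696, -0.05, 0, 0, 74, 1], [0.279, 0.696, -0.05, 0, 0, 74, 1], [0.279, 0.696, -0.05, 0, 0, 74, 1], [0.279, 0.696, -0.05, 0, 0, 74, 1], [0.279, 0.696, -0.05, 0, 0, 74, 1], [0.279, 0.696, -0.05, 0, 0, 74, 1], [0.279, 0.696, -0.05, 0, 0, 74, 1], [0.279, 0.696, -0.05, 0, 0, 74, 1], [0.279, 0.696, -0.05, 0, 0, 74, 1], [0.279, 0.696, -0.05, 0, 0, 74, 1]]], "force": 60}}

```text
t: 1.35
position: [0.4448, 0.1009, 0.2033]
eef_rot: [[-0.138, 0.99, 0.0], [0.99, 0.138, -0.0], [-0.0, 0.0, -1.0]]
force: [1.1, -1.7, 1.2]
finger_gap: 1.0
```

{"name": "drive_tool", "arguments": {"commands": [[[0.046, 0.115, -0.05, 0, 0, 0, 1], [0.046, 0.115, -0.05, 0, 0, 0, 1], [0.046, 0.115, -0.05, 0, 0, 0, 1], [0.046, 0.115, -0.05, 0, 0, 0, 1]]]}}

```text
t: 1.85
position: [0.4898, 0.2137, 0.1528]
eef_rot: [[-0.138, 0.99, -0.002], [0.99, 0.138, -0.001], [-0.001, -0.003, -1.0]]
force: [-0.6, -0.4, -0.8]
finger_gap: 0.999
```

```bash
python3 - <<'E'
from h import *
np.set_printoptions(suppress=True)
shot('side','s1');s=manip.sense();print(s['position'],s['eef_rot'],s['q'])
img=cv2.imread('pics/s1.png'); cv2.imwrite('pics/s1c.png',cv2.resize(img[130:250,170:290],(600,600),interpolation=cv2.INTER_CUBIC))
E
```

```text
[0.49022969 0.21303554 0.15381324] [[-0.13686039  0.99059012 -0.00066761]
 [ 0.99059002  0.13685977 -0.00090245]
 [-0.00080259 -0.00078484 -0.99999937]] [ 0.28483923  0.07244301 -0.05687094  1.44237668 -0.00067849  1.71834485]
```

View pics/s1c.png

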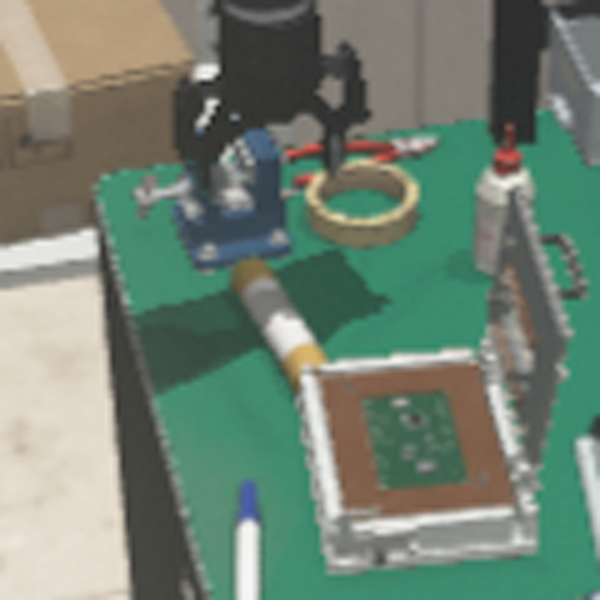

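The gripper is above the wide fuse, between the vise and the box, which the fingers clear. Descending and gripping.

{"name": "drive_tool", "arguments": {"commands": [[[0.001, 0.003, -0.05, 0, 0, 0, 1], [0.001, 0.003, -0.1, 0, 0, 0, 1], [0.001, 0.003, -0.125, 0, 0, 0, 1], [0.001, 0.003, -0.134, 0, 0, 0, 1], [0.001, 0.003, -0.134, 0, 0, 0, 0], [0.001, 0.003, -0.134, 0, 0, 0, -0.6], [0.001, 0.003, -0.134, 0, 0, 0, -0.6], [0.001, 0.003, -0.134, 0, 0, 0, -0.6], [0.001, 0.003, -0.134, 0, 0, 0, -0.6]]], "force": 60}}

```text
t: 3.02
position: [0.4931, 0.2172, 0.0219]
eef_rot: [[-0.137, 0.991, 0.004], [0.991, 0.137, 0.001], [0.0, 0.004, -1.0]]
force: [-0.2, -0.8, 6.4]
finger_gap: 0.376
```

{"name": "drive_tool", "arguments": {"commands": [[[0, 0, 0.05, 0, 0, 0, -0.6], [0, 0, 0.11, 0, 0, 0, -0.6], [0, 0, 0.17, 0, 0, 0, -0.6], [-0.04, -0.03, 0.22, 0, 0, 0, -0.6], [-0.06, -0.08, 0.22, 0, 0, 0, -0.6], [-0.06, -0.08, 0.22, 0, 0, 0, -0.6]]]}}

```text
t: 3.78
position: [0.4304, 0.1347, 0.2407]
eef_rot: [[-0.134, 0.991, 0.001], [0.991, 0.134, -0.001], [-0.001, 0.001, -1.0]]
force: [1.3, 0.7, -2.0]
finger_gap: 0.377
```

```bash
python3 - <<'E'
from h import *
from scipy.spatial.transform import Rotation as Ro
np.set_printoptions(suppress=True,precision=4)
s=manip.sense();print(s['position'],s['finger_gap'],s['force'],s['ft_torque'])
R=s['eef_rot'];yaw=np.radians(-9.87);F=frame(yaw)
T=np.c_[F[:,1],F[:,0],-F[:,2]]; print(T,np.degrees(Ro.from_matrix(T@R.T).as_rotvec()))
seat=np.array([.5813,-.2698,.066])+0*F[:,0]
for zc in(120,60,30,23):
    p=seat+F[:,2]*zc/1000; print(zc,p,p-s['position'])
E
```

```text
[0.4304 0.1347 0.2407] 0.3767801061413179 [ 1.2758  0.695  -1.9925] [ 0.053  -0.0974 -0.0419]
[[ 0.1714  0.807   0.5651]
 [ 0.9852 -0.1404 -0.0983]
 [ 0.      0.5736 -0.8192]] [ -0.6167 -35.0799 -16.9903]
120 [ 0.5135 -0.258   0.1643] [ 0.0831 -0.3927 -0.0764]
60 [ 0.5474 -0.2639  0.1151] [ 0.117  -0.3986 -0.1255]
30 [ 0.5643 -0.2669  0.0906] [ 0.134  -0.4015 -0.1501]
23 [ 0.5683 -0.2675  0.0848] [ 0.1379 -0.4022 -0.1559]
```

{"name": "drive_tool", "arguments": {"commands": [[[0.0, -0.06, 0.01, -0.1, -6, -3, -0.6], [0.01, -0.12, 0.01, -0.2, -14, -7, -0.6], [0.02, -0.18, 0.0, -0.3, -22, -11, -0.6], [0.03, -0.24, -0.01, -0.5, -30, -15, -0.6], [0.04, -0.3, -0.03, -0.6, -35, -17, -0.6], [0.06, -0.36, -0.05, -0.6, -35, -17, -0.6], [0.083, -0.393, -0.076, -0.6, -35, -17, -0.6], [0.083, -0.393, -0.076, -0.6, -35, -17, -0.6], [0.083, -0.393, -0.076, -0.6, -35, -17, -0.6]]]}}

```text
t: 4.9
position: [0.5142, -0.2552, 0.1621]
eef_rot: [[0.168, 0.81, 0.562], [0.986, -0.139, -0.094], [0.002, 0.569, -0.822]]
force: [-0.0, -0.1, -1.3]
finger_gap: 0.374
```

```bash
cat > rect.py <<'E'
from h import *
import sys
np.set_printoptions(suppress=True,precision=4)
yaw=np.radians(-9.87);F=frame(yaw);seat=np.array([.5813,-.2698,.066])
def state():
    s=manip.sense(); p=(s['position']-seat)@F*1000
    print('console mm',p.round(1),'R in console\n',F.T@s['eef_rot'],'\ngap',s['finger_gap'],'F console',F.T@s['force'],'t',s['t']); return p,s
def crops(tag):
    a,_=shot('top','t'+tag);b,_=shot('side','s'+tag)
    a=cv2.imread(f'pics/t{tag}.png')[125:225,310:420];b=cv2.imread(f'pics/s{tag}.png')[215:315,245:345]
    cv2.imwrite(f'pics/v{tag}.png',np.hstack([cv2.resize(a,(440,400),interpolation=cv2.INTER_CUBIC),cv2.resize(b,(360,400),interpolation=cv2.INTER_CUBIC)]))
E
python3 - <<'E'
from rect import *
p,s=state(); crops('2')
E
```

```text
console mm [ -1.1   2.9 118.1] R in console
 [[-0.0023  1.     -0.0051]
 [ 1.      0.0023  0.0035]
 [ 0.0035 -0.005  -1.    ]] 
gap 0.37365874960573087 F console [-0.7423 -0.0877 -1.0373] t 4.9
```

View pics/v2.png

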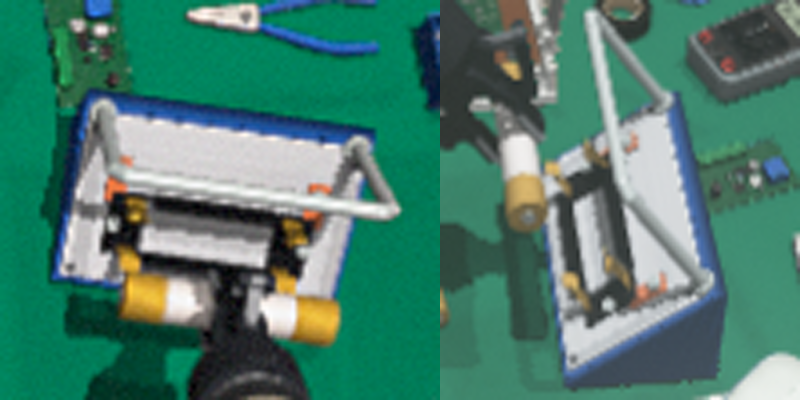

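The top view shows the gripped fuse spanning (145,298)–(320,322) in the crop, roughly parallel to the clips. The side view shows it in front of the lower clip row. Next I measure it against the console in both views.

```bash
cat >> rect.py <<'E'
def conplane(n,uv,zc):
    a=(world(n,uv,np.zeros(len(uv)))-seat)@F*1000; b=(world(n,uv,np.ones(len(uv)))-seat)@F*1000; s=(zc-a[:,2])/(b-a)[:,2]
    return (a+(b-a)*s[:,None])[:,:2]
def fuse(n,tag,zc,roi,zr):
    img=cv2.imread(f'pics/{n[0]}{tag}.png');d=np.load(f'pics/{n[0]}{tag}.npy');P=(cloud(n,d)-seat)@F*1000
    H,S,V=cv2.split(cv2.cvtColor(img,cv2.COLOR_BGR2HSV))
    m=(((H>12)&(H<35)&(S>90)&(V>70))|((V>120)&(S<70)))&(abs(P[...,2]-zc-8)<zr)&(abs(P[...,0])<30)&(abs(P[...,1])<90)
    m=cv2.morphologyEx(m.astype(np.uint8),cv2.MORPH_OPEN,np.ones((2,2),np.uint8)).astype(bool)
    v,u=np.nonzero(m); q=conplane(n,np.c_[u,v],zc); r=cv2.minAreaRect(q.astype(np.float32))
    print(n,len(v),'centre x,y',np.round(r[0],1),'size',np.round(r[1],1),'ang',round(r[2],1),'depth z pct',np.percentile(P[m][:,2],[5,50,95]).round(1))
    return m
E
python3 - <<'E'
from rect import *
for n in('top','side'):
  for zc in(113,):
    m=fuse(n,'2',zc,None,25)
    v,u=np.nonzero(m);print(u.min(),u.max(),v.min(),v.max())
E
```

```text
top 431 centre x,y [-4.8 -5. ] size [ 35.5 155.1] ang 0.2 depth z pct [-22.6 126.2 132.3]
341 395 194 211
side 220 centre x,y [-0.5 -6.1] size [ 34.5 170.1] ang 1.5 depth z pct [-16.3 124.5 132.1]
263 274 232 271
```

```bash
python3 - <<'E'
from rect import *
s=manip.sense();R=s['eef_rot'];p=s['position']
c=p+.005*R[:,2]
for n in('top','side'):
    print(n,'pred ends/centre (fuse centred on TCP)',proj(n,[c+R[:,0]*.075,c-R[:,0]*.075,c]).round(1).tolist())
    img=cv2.imread(f'pics/{n[0]}2.png');m=fuse(n,'2',113,None,25)
    H,S,V=cv2.split(cv2.cvtColor(img,cv2.COLOR_BGR2HSV)); b=(m&(S>90)).astype(np.uint8)
    k,l,st,ce=cv2.connectedComponentsWithStats(b)
    for i in range(1,k):
        if st[i,4]>15:
            v,u=np.nonzero(l==i);q=conplane(n,np.c_[u,v],113);r=cv2.minAreaRect(q.astype(np.float32));print('cap',st[i],ce[i].round(1),np.round(r[0],1),np.round(r[1],1),np.percentile(q[:,1],[2,98]).round(1))
# bench re-check from first pictures: caps
img=cv2.imread('pics/top0.png');H,S,V=cv2.split(cv2.cvtColor(img,cv2.COLOR_BGR2HSV));b=((H>12)&(H<35)&(S>90)&(V>70)).astype(np.uint8)
b[:,:175]=0;b[:,235:]=0;b[:208]=0;b[235:]=0
k,l,st,ce=cv2.connectedComponentsWithStats(b);print([(st[i],ce[i],plane('top',ce[i:i+1],.017)) for i in range(1,k) if st[i,4]>10])
E
```

```text
top pred ends/centre (fuse centred on TCP) [[339.5, 197.4], [392.1, 204.5], [365.9, 201.0]]
top 431 centre x,y [-4.8 -5. ] size [ 35.5 155.1] ang 0.2 depth z pct [-22.6 126.2 132.3]
cap [341 194  13  13 117] [346.3 200. ] [-4.8 54.8] [37.4 34.4] [41.4 71.4]
cap [383 200  13  12 129] [389.1 205.5] [ -3.7 -65.5] [34.5 33.4] [-81.5 -48.8]
side pred ends/centre (fuse centred on TCP) [[263.5, 232.0], [269.2, 266.9], [266.2, 248.8]]
side 220 centre x,y [-0.5 -6.1] size [ 34.5 170.1] ang 1.5 depth z pct [-16.3 124.5 132.1]
cap [264 259  10  13  85] [268.5 263.9] [ -0.3 -59.4] [48.4 31.6] [-81.2 -35.5]
[(array([219, 213,  10,  11,  99], dtype=int32), array([223.5253, 218.0404]), array([[0.5007, 0.1552, 0.017 ]])), (array([180, 219,  11,  12, 103], dtype=int32), array([184.6117, 224.767 ]), array([[0.4832, 0.2763, 0.017 ]]))]
```

{"name": "drive_tool", "arguments": {"commands": [[[0.02, -0.002, -0.026, 0, 0, 0, -0.6], [0.039, -0.004, -0.052, 0, 0, 0, -0.6], [0.039, -0.004, -0.052, 0, 0, 0, -0.6], [0.039, -0.004, -0.052, 0, 0, 0, -0.6], [0.039, -0.004, -0.052, 0, 0, 0, -0.6]]]}}

```text
t: 5.62
position: [0.5543, -0.2608, 0.1145]
eef_rot: [[0.168, 0.807, 0.566], [0.986, -0.136, -0.099], [-0.003, 0.575, -0.818]]
force: [-0.0, -0.8, -2.9]
finger_gap: 0.375
```

```bash
python3 - <<'E'
from rect import *
crops('3');p,s=state()
c=s['position']+.005*s['eef_rot'][:,2]; zc=p[2]-5
for n in('top','side'):
    print(n,'pred',proj(n,[c+s['eef_rot'][:,0]*.06,c-s['eef_rot'][:,0]*.06]).round(1).tolist())
    img=cv2.imread(f'pics/{n[0]}3.png');m=fuse(n,'3',zc,None,20)
    S=cv2.cvtColor(img,cv2.COLOR_BGR2HSV)[...,1]
    k,l,st,ce=cv2.connectedComponentsWithStats((m&(S>90)).astype(np.uint8))
    for i in range(1,k):
        if st[i,4]>15:
            v,u=np.nonzero(l==i);q=conplane(n,np.c_[u,v],zc);r=cv2.minAreaRect(q.astype(np.float32));print('cap',st[i],ce[i].round(1),np.round(r[0],1),np.round(r[1],1))
E
```

```text
console mm [ 4.2  4.2 55.5] R in console
 [[-0.004   1.      0.0005]
 [ 1.      0.004  -0.0002]
 [-0.0003  0.0005 -1.    ]] 
gap 0.37109778044330727 F console [-1.4546  0.0356 -0.4232] t 5.725
top pred [[342.7, 187.8], [383.1, 193.4]]
top 386 centre x,y [ 0.8 -3.6] size [155.7  36.5] ang 89.9 depth z pct [-13.5  64.4  70.5]
cap [339 184  11  11  95] [344.  188.6] [ 1.6 59.8] [31.8 27.3]
cap [380 189  11  11  93] [384.9 193.9] [  3.5 -62.4] [31.5 29.2]
side pred [[275.9, 245.9], [281.0, 273.8]]
side 224 centre x,y [ 5.4 -8.1] size [ 33.3 163.7] ang 0.5 depth z pct [-16.9  61.3  68.3]
cap [277 269  10  13  82] [281.3 273.9] [  5.6 -58.7] [47.3 31.8]
```

View pics/v3.png

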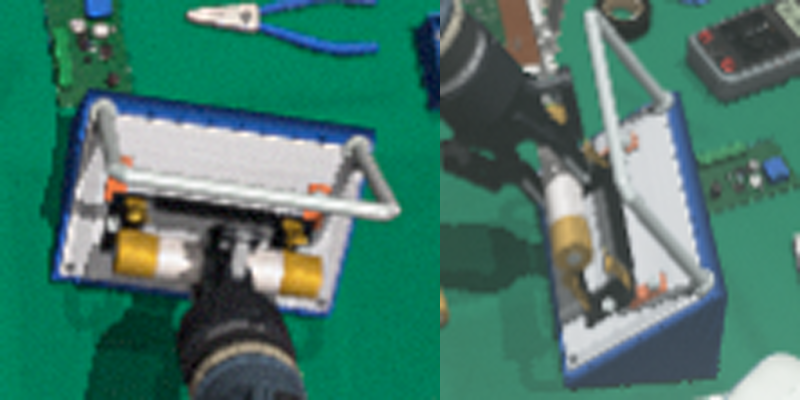

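The fuse is parallel to the clips and just above the mouths. FK and the two cameras put it about 3.5 mm too far up-slope, and y is good within 2 mm. Correcting, then lowering to the mouths.

{"name": "drive_tool", "arguments": {"commands": [[[-0.0026, 0.0015, -0.002, 0, 0, 0, -0.6], [0.003, 0.0005, -0.01, 0, 0, 0, -0.6], [0.008, -0.0003, -0.0175, 0, 0, 0, -0.6], [0.011, -0.001, -0.022, 0, 0, 0, -0.6], [0.011, -0.001, -0.022, 0, 0, 0, -0.6], [0.011, -0.001, -0.022, 0, 0, 0, -0.6]]]}}

```text
t: 6.48
position: [0.5649, -0.2613, 0.0899]
eef_rot: [[0.168, 0.809, 0.564], [0.986, -0.137, -0.097], [-0.001, 0.572, -0.82]]
force: [0.5, -0.4, -1.4]
finger_gap: 0.374
```

```bash
python3 -c "
from rect import *
state();print(manip.sense()['ft_torque'])"
```

```text
console mm [-0.7  5.6 29.7] R in console
 [[-0.0035  1.     -0.0017]
 [ 1.      0.0035  0.0012]
 [ 0.0012 -0.0017 -1.    ]] 
gap 0.37401899464468474 F console [-0.3312 -0.2714 -1.5049] t 6.475
[ 0.1904  0.5256 -0.0923]
```

{"name": "drive_tool", "arguments": {"commands": [[[0.0008, -0.0002, -0.0012, 0, 0, 0, -0.6], [0.0017, -0.0003, -0.0025, 0, 0, 0, -0.6], [0.0017, -0.0003, -0.0025, 0, 0, 0, -0.6]]]}}

```text
t: 6.85
position: [0.5662, -0.2617, 0.089]
eef_rot: [[0.169, 0.808, 0.564], [0.986, -0.138, -0.097], [-0.001, 0.572, -0.82]]
force: [-9.9, 3.9, 9.7]
finger_gap: 0.373
```

```bash
python3 - <<'E'
from rect import *
crops('4');p,s=state();print(s['ft_torque'])
zc=p[2]-5
for n in('top','side'):
    img=cv2.imread(f'pics/{n[0]}4.png');m=fuse(n,'4',zc,None,15)
E
```

```text
console mm [-0.1  5.3 28.2] R in console
 [[-0.0029  1.     -0.0014]
 [ 1.      0.0029  0.0006]
 [ 0.0006 -0.0014 -1.    ]] 
gap 0.3730568654055025 F console [-4.537   2.2898 13.4199] t 6.95
[0.653  1.0964 0.0401]
top 393 centre x,y [-3.6 -2.3] size [ 41.1 153.7] ang 0.7 depth z pct [20.7 36.5 42.8]
side 221 centre x,y [ 2.6 -4.1] size [159.9  36.4] ang 89.7 depth z pct [12.1 33.2 41.5]
```

View pics/v4.png

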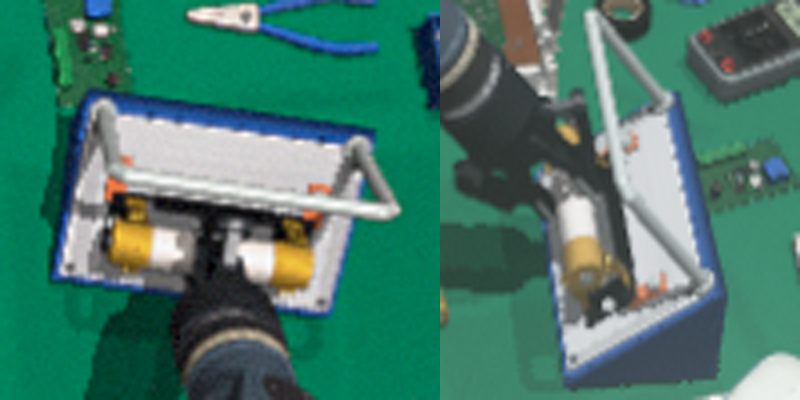

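The force reads 13 N along z and is balanced between the ends, at axis z ≈ 23 mm, so the fuse lies in both mouths, with y within about 2 mm. Releasing and backing off.

{"name": "drive_tool", "arguments": {"commands": [[[-0.0005, 0, 0, 0, 0, 0, -0.1], [-0.0005, 0, 0, 0, 0, 0, 0.2], [-0.0005, 0, 0, 0, 0, 0, 0.4], [-0.0005, 0, 0, 0, 0, 0, 0.4], [-0.012, 0.002, 0.016, 0, 0, 0, 0.4], [-0.03, 0.005, 0.043, 0, 0, 0, 0.4], [-0.045, 0.008, 0.066, 0, 0, 0, 0.4], [-0.045, 0.008, 0.066, 0, 0, 0, -1], [-0.045, 0.008, 0.066, 0, 0, 0, -1], [-0.045, 0.008, 0.066, 0, 0, 0, -1]]]}}

```text
t: 8.2
position: [0.5208, -0.2529, 0.1511]
eef_rot: [[0.168, 0.81, 0.562], [0.986, -0.138, -0.095], [0.001, 0.57, -0.822]]
force: [-0.2, 0.5, 0.2]
finger_gap: 0.065
```

```bash
python3 - <<'E'
from rect import *
crops('5');p,s=state()
for n in('top','side'): fuse(n,'5',23,None,15)
E
```

```text
console mm [ -2.    6.2 105.8] R in console
 [[-0.0026  1.     -0.0045]
 [ 1.      0.0026  0.0025]
 [ 0.0025 -0.0045 -1.    ]] 
gap -0.001168921608486156 F console [0.1596 0.0861 0.5494] t 8.3
top 489 centre x,y [-5.5 -3. ] size [ 43.9 153.5] ang 1.5 depth z pct [19.6 36.7 44. ]
side 367 centre x,y [1.4 0.7] size [168.7  39.7] ang 88.9 depth z pct [-15.2  34.1  40.8]
```

View pics/v5.png

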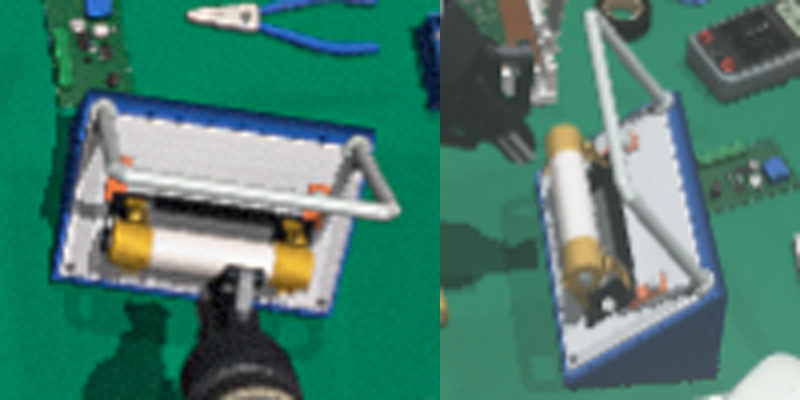

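The fuse lies in both mouths by itself, at (210,255) in the top crop. Now moving over its +y end with the fingers shut.

{"name": "drive_tool", "arguments": {"commands": [[[0.007, 0.0373, 0, 0, 0, 0, -1], [0.007, 0.0373, 0, 0, 0, 0, -1], [0.021, 0.035, -0.02, 0, 0, 0, -1], [0.034, 0.0326, -0.039, 0, 0, 0, -1], [0.034, 0.0326, -0.039, 0, 0, 0, -1], [0.034, 0.0326, -0.039, 0, 0, 0, -1]]]}}

```text
t: 9.05
position: [0.5552, -0.2213, 0.1144]
eef_rot: [[0.168, 0.809, 0.563], [0.986, -0.138, -0.097], [-0.001, 0.572, -0.82]]
force: [0.1, -0.6, -0.3]
finger_gap: -0.001
```

```bash
python3 -c "
from rect import *
state()"
```

```text
console mm [-0.1 43.3 59.2] R in console
 [[-0.003   1.     -0.0023]
 [ 1.      0.003   0.0009]
 [ 0.0009 -0.0023 -1.    ]] 
gap -0.001068461995827287 F console [ 0.0265 -0.5319 -0.3483] t 9.05
```

{"name": "drive_tool", "arguments": {"commands": [[[0.0011, -0.0002, -0.0016, 0, 0, 0, -1], [0.0023, -0.0004, -0.0033, 0, 0, 0, -1], [0.0034, -0.0006, -0.0049, 0, 0, 0, -1], [0.004, -0.0007, -0.0057, 0, 0, 0, -1], [0.0045, -0.0008, -0.0066, 0, 0, 0, -1], [0.0045, -0.0008, -0.0066, 0, 0, 0, -1]]]}}

```text
t: 9.8
position: [0.56, -0.2218, 0.1099]
eef_rot: [[0.168, 0.808, 0.565], [0.986, -0.137, -0.097], [-0.001, 0.573, -0.82]]
force: [-10.2, 4.5, 10.2]
finger_gap: -0.001
```

```bash
python3 -c "
from rect import *
state()"
```

```text
console mm [ 1.2 43.7 52.8] R in console
 [[-0.0034  1.     -0.0008]
 [ 1.      0.0034  0.001 ]
 [ 0.001  -0.0008 -1.    ]] 
gap -0.0008411967312638601 F console [-2.9583  2.643  14.5637] t 9.8
```

{"name": "drive_tool", "arguments": {"commands": [[[0.0004, -0.0001, -0.0007, 0, 0, 0, -1], [0.0008, -0.0002, -0.0014, 0, 0, 0, -1], [0.0008, -0.0002, -0.0014, 0, 0, 0, -1]]]}}

```text
t: 10.18
position: [0.5608, -0.2217, 0.1088]
eef_rot: [[0.168, 0.808, 0.565], [0.986, -0.137, -0.097], [-0.001, 0.573, -0.819]]
force: [-11.7, 5.3, 11.3]
finger_gap: -0.001
```

{"name": "drive_tool", "arguments": {"commands": [[[0.0006, -0.0001, -0.0008, 0, 0, 0, -1], [0.0011, -0.0002, -0.0016, 0, 0, 0, -1], [0.0011, -0.0002, -0.0016, 0, 0, 0, -1]]]}}

```text
t: 10.55
position: [0.5621, -0.2217, 0.1073]
eef_rot: [[0.167, 0.808, 0.565], [0.986, -0.137, -0.096], [-0.0, 0.573, -0.819]]
force: [-11.2, 4.7, 12.0]
finger_gap: 0.001
```

{"name": "drive_tool", "arguments": {"commands": [[[0.0006, -0.0001, -0.0008, 0, 0, 0, -1], [0.0011, -0.0002, -0.0016, 0, 0, 0, -1], [0.0011, -0.0002, -0.0016, 0, 0, 0, -1]]]}}

```text
t: 10.92
position: [0.5633, -0.2217, 0.1056]
eef_rot: [[0.167, 0.808, 0.566], [0.986, -0.137, -0.096], [-0.0, 0.574, -0.819]]
force: [-9.7, 5.3, 10.8]
finger_gap: -0.001
```

{"name": "drive_tool", "arguments": {"commands": [[[0.0006, -0.0001, -0.0008, 0, 0, 0, -1], [0.0011, -0.0002, -0.0016, 0, 0, 0, -1], [0.0017, -0.0003, -0.0025, 0, 0, 0, -1], [0.0017, -0.0003, -0.0025, 0, 0, 0, -1]]]}}

```text
t: 11.42
position: [0.5653, -0.2217, 0.1023]
eef_rot: [[0.166, 0.808, 0.566], [0.986, -0.136, -0.095], [0.001, 0.574, -0.819]]
force: [-5.0, 4.7, 6.0]
finger_gap: 0.005
```

{"name": "drive_tool", "arguments": {"commands": [[[0.0006, -0.0001, -0.0008, 0, 0, 0, -1], [0.0011, -0.0002, -0.0016, 0, 0, 0, -1], [0.0011, -0.0002, -0.0016, 0, 0, 0, -1]]]}}

```text
t: 11.8
position: [0.5661, -0.2226, 0.0996]
eef_rot: [[0.167, 0.808, 0.565], [0.986, -0.137, -0.097], [-0.001, 0.573, -0.82]]
force: [-0.1, 1.7, 1.5]
finger_gap: -0.002
```

```bash
python3 -c "
from rect import *
state()"
```

```text
console mm [ 0.4 43.8 40.8] R in console
 [[-0.0039  1.     -0.0009]
 [ 1.      0.0039  0.0015]
 [ 0.0016 -0.0009 -1.    ]] 
gap -0.0024869895349476346 F console [0.4773 1.6615 1.4498] t 11.8
```

The lips are passed at this end, since the force dropped to about 1 N. Following it down gently.

{"name": "drive_tool", "arguments": {"commands": [[[0.0006, -0.0001, -0.0008, 0, 0, 0, -1], [0.0011, -0.0002, -0.0016, 0, 0, 0, -1], [0.0017, -0.0003, -0.0025, 0, 0, 0, -1], [0.0023, -0.0004, -0.0033, 0, 0, 0, -1], [0.0023, -0.0004, -0.0033, 0, 0, 0, -1]]]}}

```text
t: 12.42
position: [0.5671, -0.2236, 0.0961]
eef_rot: [[0.17, 0.809, 0.562], [0.986, -0.138, -0.098], [-0.001, 0.571, -0.821]]
force: [-9.6, 1.7, 7.5]
finger_gap: -0.001
```

{"name": "drive_tool", "arguments": {"commands": [[[0.0006, -0.0001, -0.0008, 0, 0, 0, -1], [0.0011, -0.0002, -0.0016, 0, 0, 0, -1], [0.0011, -0.0002, -0.0016, 0, 0, 0, -1]]]}}

```text
t: 12.8
position: [0.5686, -0.2241, 0.0964]
eef_rot: [[0.17, 0.809, 0.563], [0.985, -0.138, -0.099], [-0.002, 0.572, -0.82]]
force: [-17.5, 4.3, 15.3]
finger_gap: -0.004
```

```bash
python3 -c "
from rect import *
state()"
```

```text
console mm [ 0.7 42.8 36.6] R in console
 [[-0.0026  1.     -0.002 ]
 [ 1.      0.0026 -0.0007]
 [-0.0006 -0.002  -1.    ]] 
gap -0.0037826541737612843 F console [-5.9396  1.2485 22.8423] t 12.8
```

The +y end has stopped hard at 23 N, which is home while the fuse is tilted. Moving to the −y end.

{"name": "drive_tool", "arguments": {"commands": [[[-0.008, 0.0014, 0.0115, 0, 0, 0, -1], [-0.0153, 0.0027, 0.022, 0, 0, 0, -1], [-0.022, -0.035, 0.022, 0, 0, 0, -1], [-0.0282, -0.0712, 0.022, 0, 0, 0, -1], [-0.0282, -0.0712, 0.022, 0, 0, 0, -1], [-0.0282, -0.0712, 0.022, 0, 0, 0, -1]]]}}

```text
t: 13.55
position: [0.5405, -0.2942, 0.1158]
eef_rot: [[0.168, 0.809, 0.563], [0.986, -0.138, -0.096], [-0.0, 0.571, -0.821]]
force: [0.5, -0.2, -0.6]
finger_gap: 0.001
```

```bash
python3 -c "
from rect import *
state()"
```

```text
console mm [ -0.9 -31.1  61.5] R in console
 [[-0.0026  1.     -0.0028]
 [ 1.      0.0026  0.0017]
 [ 0.0017 -0.0027 -1.    ]] 
gap 0.0009177383186296693 F console [ 0.1329 -0.1025 -0.7876] t 13.55
```

{"name": "drive_tool", "arguments": {"commands": [[[0.0017, -0.0003, -0.0025, 0, 0, 0, -1], [0.0034, -0.0006, -0.0049, 0, 0, 0, -1], [0.0051, -0.0009, -0.0074, 0, 0, 0, -1], [0.0062, -0.0011, -0.009, 0, 0, 0, -1], [0.0073, -0.0013, -0.0106, 0, 0, 0, -1], [0.0073, -0.0013, -0.0106, 0, 0, 0, -1]]]}}

```text
t: 14.3
position: [0.5479, -0.2958, 0.106]
eef_rot: [[0.168, 0.809, 0.563], [0.986, -0.138, -0.097], [-0.001, 0.572, -0.821]]
force: [-5.9, 2.3, 3.5]
finger_gap: 0.003
```

{"name": "drive_tool", "arguments": {"commands": [[[0.0006, -0.0001, -0.0008, 0, 0, 0, -1], [0.0011, -0.0002, -0.0016, 0, 0, 0, -1], [0.0011, -0.0002, -0.0016, 0, 0, 0, -1]]]}}

```text
t: 14.68
position: [0.5487, -0.2964, 0.105]
eef_rot: [[0.169, 0.809, 0.563], [0.986, -0.138, -0.098], [-0.001, 0.571, -0.821]]
force: [-8.9, 2.6, 7.5]
finger_gap: -0.003
```

{"name": "drive_tool", "arguments": {"commands": [[[0.0006, -0.0001, -0.0008, 0, 0, 0, -1], [0.0011, -0.0002, -0.0016, 0, 0, 0, -1], [0.0011, -0.0002, -0.0016, 0, 0, 0, -1]]]}}

```text
t: 15.05
position: [0.5497, -0.2972, 0.1036]
eef_rot: [[0.17, 0.809, 0.563], [0.985, -0.138, -0.099], [-0.002, 0.571, -0.821]]
force: [-10.3, 1.4, 8.8]
finger_gap: -0.0
```

{"name": "drive_tool", "arguments": {"commands": [[[0.0006, -0.0001, -0.0008, 0, 0, 0, -1], [0.0011, -0.0002, -0.0016, 0, 0, 0, -1], [0.0011, -0.0002, -0.0016, 0, 0, 0, -1]]]}}

```text
t: 15.42
position: [0.5507, -0.298, 0.1022]
eef_rot: [[0.171, 0.809, 0.563], [0.985, -0.138, -0.1], [-0.003, 0.571, -0.821]]
force: [-11.3, 1.7, 9.2]
finger_gap: -0.001
```

{"name": "drive_tool", "arguments": {"commands": [[[0.0006, -0.0001, -0.0008, 0, 0, 0, -1], [0.0011, -0.0002, -0.0016, 0, 0, 0, -1], [0.0011, -0.0002, -0.0016, 0, 0, 0, -1]]]}}

```text
t: 15.8
position: [0.5518, -0.2987, 0.1007]
eef_rot: [[0.172, 0.809, 0.562], [0.985, -0.138, -0.101], [-0.004, 0.572, -0.821]]
force: [-10.1, -0.3, 8.3]
finger_gap: -0.004
```

{"name": "drive_tool", "arguments": {"commands": [[[0.0006, -0.0001, -0.0008, 0, 0, 0, -1], [0.0011, -0.0002, -0.0016, 0, 0, 0, -1], [0.0011, -0.0002, -0.0016, 0, 0, 0, -1]]]}}

```text
t: 16.18
position: [0.553, -0.2993, 0.0989]
eef_rot: [[0.172, 0.809, 0.562], [0.985, -0.138, -0.102], [-0.005, 0.572, -0.82]]
force: [-7.8, -1.2, 6.0]
finger_gap: -0.003
```

```bash
python3 -c "
from rect import *
state()"
```

```text
console mm [  0.1 -34.   40.1] R in console
 [[-0.0025  1.     -0.0023]
 [ 1.      0.0025 -0.0045]
 [-0.0045 -0.0023 -1.    ]] 
gap -0.0031787538234695277 F console [-2.6606 -2.5155  9.2276] t 16.175
```

{"name": "drive_tool", "arguments": {"commands": [[[0.0006, -0.0001, -0.0008, 0, 0, 0, -1], [0.0011, -0.0002, -0.0016, 0, 0, 0, -1], [0.0017, -0.0003, -0.0025, 0, 0, 0, -1], [0.0023, -0.0004, -0.0033, 0, 0, 0, -1], [0.0023, -0.0004, -0.0033, 0, 0, 0, -1]]]}}

```text
t: 16.8
position: [0.5558, -0.2966, 0.0934]
eef_rot: [[0.167, 0.809, 0.563], [0.986, -0.138, -0.095], [0.0, 0.571, -0.821]]
force: [0.5, 0.6, -0.4]
finger_gap: -0.003
```

{"name": "drive_tool", "arguments": {"commands": [[[0.0006, -0.0001, -0.0008, 0, 0, 0, -1], [0.0011, -0.0002, -0.0016, 0, 0, 0, -1], [0.0011, -0.0002, -0.0016, 0, 0, 0, -1]]]}}

```text
t: 17.18
position: [0.5569, -0.2972, 0.0921]
eef_rot: [[0.168, 0.809, 0.563], [0.986, -0.138, -0.096], [-0.0, 0.571, -0.821]]
force: [-0.1, 0.2, -0.3]
finger_gap: 0.002
```

```bash
python3 -c "
from rect import *
state()"
```

```text
console mm [ -0.8 -31.2  32.5] R in console
 [[-0.0032  1.     -0.0027]
 [ 1.      0.0032  0.0017]
 [ 0.0017 -0.0027 -1.    ]] 
gap 0.0017051696300795078 F console [-0.2729  0.1462 -0.181 ] t 17.175
```

The −y end snapped in and the finger is free of it. Probing for the hard stop.

{"name": "drive_tool", "arguments": {"commands": [[[0.0006, -0.0001, -0.0008, 0, 0, 0, -1], [0.0011, -0.0002, -0.0016, 0, 0, 0, -1], [0.0011, -0.0002, -0.0016, 0, 0, 0, -1]]]}}

```text
t: 17.55
position: [0.5582, -0.2977, 0.092]
eef_rot: [[0.168, 0.808, 0.564], [0.986, -0.137, -0.097], [-0.001, 0.572, -0.82]]
force: [-5.6, 3.1, 5.1]
finger_gap: -0.002
```

{"name": "drive_tool", "arguments": {"commands": [[[0.0006, -0.0001, -0.0008, 0, 0, 0, -1], [0.0011, -0.0002, -0.0016, 0, 0, 0, -1], [0.0011, -0.0002, -0.0016, 0, 0, 0, -1]]]}}

```text
t: 17.92
position: [0.5595, -0.298, 0.0926]
eef_rot: [[0.168, 0.808, 0.565], [0.986, -0.137, -0.097], [-0.001, 0.573, -0.819]]
force: [-15.7, 6.8, 15.9]
finger_gap: 0.0
```

```bash
python3 -c "
from rect import *
state()"
```

```text
console mm [  1.6 -31.5  31.4] R in console
 [[-0.0033  1.     -0.0001]
 [ 1.      0.0033  0.0015]
 [ 0.0015 -0.0001 -1.    ]] 
gap 0.00038902267127344996 F console [-4.5148  4.0119 22.6065] t 17.925
```

Hard stop at TCP z = 31.4, which is fingertip z ≈ 17 as expected at home. Probing the +y end again.

{"name": "drive_tool", "arguments": {"commands": [[[-0.0045, 0.0008, 0.0066, 0, 0, 0, -1], [-0.006, 0.001, 0.008, 0, 0, 0, -1], [0.001, 0.038, 0.008, 0, 0, 0, -1], [0.007, 0.075, 0.008, 0, 0, 0, -1], [0.007, 0.075, 0.008, 0, 0, 0, -1], [0.01, 0.0745, 0.0035, 0, 0, 0, -1], [0.0117, 0.0742, 0.001, 0, 0, 0, -1], [0.0117, 0.0742, 0.001, 0, 0, 0, -1]]]}}

```text
t: 18.92
position: [0.5715, -0.2246, 0.0923]
eef_rot: [[0.169, 0.808, 0.565], [0.986, -0.138, -0.097], [-0.0, 0.573, -0.819]]
force: [-8.1, 4.0, 8.7]
finger_gap: 0.001
```

```bash
python3 -c "
from rect import *
state()"
```

```text
console mm [ 0.8 42.8 31.5] R in console
 [[-0.0025  1.     -0.0003]
 [ 1.      0.0025  0.0015]
 [ 0.0015 -0.0003 -1.    ]] 
gap 0.001424425846102617 F console [-2.0742  2.5369 12.0888] t 18.925
```

{"name": "drive_tool", "arguments": {"commands": [[[0.0008, -0.0001, -0.0012, 0, 0, 0, -1], [0.0008, -0.0001, -0.0012, 0, 0, 0, -1]]]}}

```text
t: 19.18
position: [0.5723, -0.2247, 0.0926]
eef_rot: [[0.169, 0.807, 0.566], [0.986, -0.138, -0.097], [-0.0, 0.574, -0.819]]
force: [-16.9, 7.1, 18.2]
finger_gap: -0.0
```

```bash
python3 -c "
from rect import *
state()"
```

```text
console mm [ 1.6 42.8 31.3] R in console
 [[-0.0024  1.      0.0002]
 [ 1.      0.0024  0.0015]
 [ 0.0015  0.0002 -1.    ]] 
gap -0.00024011982373226413 F console [-4.1961  4.0822 25.1633] t 19.175
```

{"name": "drive_tool", "arguments": {"commands": [[[-0.0113, 0.002, 0.0164, 0, 0, 0, -1], [-0.034, 0.006, 0.05, 0, 0, 0, -1], [-0.06, 0.01, 0.088, 0, 0, 0, -1], [-0.1, 0.02, 0.13, 0, 0, 0, -1], [-0.16, 0.08, 0.15, 0, 0, 0, -1], [-0.16, 0.12, 0.15, 0, 0, 0, -1], [-0.16, 0.12, 0.15, 0, 0, 0, -1]]]}}

```text
t: 20.05
position: [0.4118, -0.1022, 0.2419]
eef_rot: [[0.165, 0.806, 0.568], [0.986, -0.133, -0.097], [-0.003, 0.576, -0.817]]
force: [0.5, -0.8, 0.8]
finger_gap: -0.001
```

```bash
python3 - <<'E'
from rect import *
crops('6')
for n in('top','side'):
    fuse(n,'6',0,None,15)
E
```

```text
top 531 centre x,y [-6.8 -4.2] size [153.8  51.7] ang 89.2 depth z pct [ 2.8 14.4 22.1]
side 366 centre x,y [-5.3 -1.4] size [162.4  45.2] ang 90.0 depth z pct [-5.6 13.  19.9]
```

View pics/v6.png

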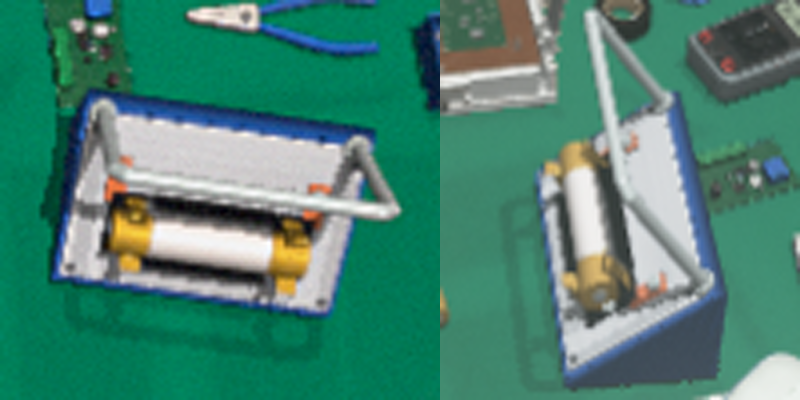

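The picture shows the fuse down in the trough, with the leaves wrapped over both caps: at (130,262) and (285,284) in the crop, fuse spanning columns 108–312. The robot is clear, so I am handing in.

```bash
python3 -c "
from plant import manip
print(manip.close_job())"
```

```text
the job is handed in; nothing more can be done
None
```

I gripped the wide fuse-link on the bench and laid it in the two clip mouths. I then pressed it home with shut fingers, the +y end first and then the −y end, and handed in at about 20 s.

**Fully home:** The last probes met a hard stop at the same level at both ends. The TCP was 31.4 mm out on the −y end and 31.3 mm on the +y end, which puts the fingertip at about 17 mm, the value given for a seated fuse. The highest force I read on the tool was about 26 N. Readings came only at the end of each move, so a brief peak between them would not show.

**Final picture:** It shows the fuse parallel to the trough with the brass leaves over both caps and the robot clear of everything.

**Checks that disagreed:**
- The top and side cameras differed from each other and from the arm's own position by up to about 8 mm along the fuse and 3–6 mm across it. I settled the last fit by touch.
- From the top view, the fuse sits about 2–4 mm towards −y of the middle.
- The rectangle fit on the final pictures was also spoiled, because the brass clips counted as part of the fuse. For the depth I relied on the touch probes.

I did not touch the slim fuse-link, tools or supplies, but I made no final check of where they lie.

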